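# Release a desk safe through its back and open the drawer

## Robot

A 6-joint arm with a two-finger parallel gripper is mounted at the origin on a cart in front of the work surface, level with it; the furniture and walls round the work are solid. World frame = base frame: x ahead of the robot, y to its left, z up, the work surface at z = 0. Lengths are in m, angles in rad, forces in N, time in s.
With the tool pointing down it reaches from about 0.25 to 0.725 m from the base axis. Payload 9.7 kg.
Tool frame: the origin (TCP) lies midway between the tips of the shut fingers; the grasp point (between the pads) lies 19 mm behind it; z points along the fingers, y is the line along which they close (so a half turn about z gives the same grasp; the last joint's range is limited). The gripper opens to 85 mm and grips with 20 to 120 N. Pads are 22 mm wide; open, the fingers measure 114 mm over their backs; the gripper's body (76 mm by 85 mm) begins 54 mm behind the grasp point. The pads swing forward as they close: fully open they stand 13 mm farther back than shut.
Start: joints at [0, 0.087, 0.176, 1.66, 0, 1.571], TCP at [0.55, -0, 0.231] pointing down, gripper open.
Joint ranges: [-3.13, 3.13], [-0.85, 1.81], [-1.15, 1.24], [-2.2, 2.28], [-1.44, 1.52], [-3.14, 3.14]. Speed limits (rad/s): [2.22, 2.22, 2.57, 3.14, 3.14, 3.14].

## Interface

Orientations are given as a unit quaternion [w, x, y, z].
In Python, from rig import arm gives the robot as it stands.
- The arm moves only by the tool jog_arm, never from a script. Its argument "moves" is text: rows parted by semicolons, each of 7 numbers parted by spaces: the turn, a rotation vector about the world's x, y, z in degrees, then the shift along the world's x, y, z in mm, then the opening, from -1 (shut) to 1 (fully open). A call has 1 to 12 rows; each row shifts and turns the commanded pose from where the row before left it; what a row does not reach is not made up. A row lasts 1/10 s, in which the tool goes at most 50 mm and 8.59 degrees, less where a joint would pass 70% of its speed; a pose out of reach is approached as far as the arm can. A call is refused whole if a number of a shift passes 50 or a number of a turn 8.59, either way. A call with a gripper value outside its range is refused whole. The fingers move at their own pace and stop on an object; "squeeze" is the grip in N (left out, the last holds). Time passes only in rows, so rows that do not move let the fingers close. It gives the time, the measured TCP pose, the force, the opening and the grip force at its end, in the units of the state.
- arm.get_state(): the state, without advancing time (a new reading comes with each control period).
- arm.camera(name): name is "scene" or "side" or "wrist"; returns a dict with "frame" (384x512x3 uint8, red, green, blue), "fovy" (degrees; the focal length in pixels is half the picture's height over the tangent of half this angle, whatever the lens; pixels are square), "cx", "cy" (the principal point, pixels), "R" (3x3) and "t" (3): a world point X has camera coordinates R X + t; the wrist camera has in their place "T_tool_cam" (4x4, takes a point from camera to tool coordinates, whose origin is the TCP and whose axes are the flange's). Camera axes: x right, y down, z forward; pixel columns grow to the right and rows downward; lengths in m; the calibration is good to about 2 mm. A picture is of the moment at which its call begins: read the wrist's pose just before it. There is no depth.
- arm.close_job(): hands the job in; it is judged then, once.
The state is a dict: "time_s": time; "qpos": joint angles; "qd": joint speeds; "joint_efforts": joint torques, N m; "eef_pos": TCP position; "eef_rot": TCP orientation; "contact_force": force on the tool from outside, world axes, zero at the start; "torque": the same for the moment, N m; "grip_width": opening from 0.0 (shut) to 1.0 (fully open); "gripper_force": force on a finger pad.
Only numpy, scipy, OpenCV 4.12 (cv2) and the standard library are available. Lean on these libraries where they do the work, as an engineer would, in place of code of your own. Each camera call takes 0.05 s, during which the arm holds its last target. There are 200 camera calls.

## Task

The electric lock of the small desk safe is dead: take the wooden-handled release rod and push it through the hole in the back of the safe onto the sprung catch inside, pressing by feel and never harder than about 15 N, until the drawer springs ajar. Then draw the rod out, lay it flat on the bare desk top and pull the drawer out to its stop, without shifting the ink bottle, the dish or the stamp.

Things in the scene. Friction and masses are not known exactly. Their poses are not given: they have to be found in the camera images.
- desk_safe: grey painted steel desk safe, 190 x 150 x 84 mm (x, y, z), fixed to the desk. Origin: centre of its underside; z up, -x is its front (the drawer), +x its back (the face with a square steel plate and the release hole). It stands with its back towards the robot's left, turned by up to 0.35 rad either way. Back face at x = +95 mm.
- release_hole (a point): mouth of the 9 mm round release hole, 2 mm chamfer, in an 8 mm thick plate: x 96, y 39, z 46 mm in the safe's frame; go in along its -x. The 16 mm pad of the sprung catch lies 12 to 28 mm inside the mouth (varies, not measured). It yields at 3 N, lets go at 6 to 8 N after about 8 mm of travel and meets a hard stop 2 mm farther; it springs back when the rod is withdrawn.
- safe_drawer (a joint): how far the drawer is out, m: 0 shut and latched, about 0.045 when the catch has let go and the ejector spring has pushed it out, 0.095 at its stop. It slides level along the safe's -x with 1 N of friction and 18 N per m/s of damping, and stays where it is left.
- drawer_edge (a point): middle of the top edge of the drawer's front panel (moves with the drawer; z = 78 mm; axes as the safe's). The panel is 12 mm thick (x), 141 mm wide, 67 mm high, without a handle; shut, it is flush in the safe's mouth. Ajar, it can be pinched over its top edge from above: 33 mm are clear between its inner face and the safe's top, and 50 mm below the edge.
- release_rod: release rod, 60 g: a flat-sided wooden grip 70 x 18 x 20 mm (x, y, z) with a 7 mm metal dowel 75 mm long standing out of its +x end. Origin: centre of the underside of the grip; the dowel's axis is x, 10 mm above the underside. It lies level on the desk with the tip 110 mm from the origin, pointing roughly to the robot's right.
- rod_tip (a point): rounded tip of the dowel, at x = 110, y = 0, z = 10 mm in the rod's frame.
- ink_bottle: dark blue ink bottle, 52 x 52 x 58 mm, origin at the centre of its underside; a bystander beyond the work.
- coin_dish: small grey dish, 58 mm across, 16 mm high, origin at the centre of its underside; a bystander.
- rubber_stamp: brown wooden hand stamp with a round knob, 38 x 38 x 74 mm, origin at the centre of its underside; a bystander in front of the safe's side.
Things that resemble listed ones, but are neither listed nor needed, are in the scene too. Of the things that look like the release_rod, the middle-sized one is meant.

How it is judged:
On the way, in this order (a step that is already met when the one before it is completed fails the run):
1. the tip of the rod is in the release hole, at least 5 mm deep (x of rod_tip in the frame of desk_safe between 0.04 and 0.091 m and y of rod_tip in the frame of desk_safe between 0.034 and 0.044 m and z of rod_tip in the frame of desk_safe between 0.041 and 0.051 m), for 0.1 s.
2. the catch has let go and the drawer has sprung at least 20 mm out while the rod is in the hole (value of joint safe_drawer above 0.02 m and x of rod_tip in the frame of desk_safe below 0.091 m), for 0.05 s.
3. the drawer is pulled out to its stop (value of joint safe_drawer above 0.088 m), for 0.2 s.
At the end, for the whole second after the job is handed in: The drawer is out to its stop (at least 85 of 95 mm), and the rod lies at rest on the desk top (origin and tip below 25 mm), out of the hole and not touching the safe (value of joint safe_drawer above 0.085 m and height (world z) of each of release_rod, rod_tip below 0.025 m and linear speed of release_rod below 0.02 m/s and contact force between release_rod and desk_safe below 0.1 N).
It fails at once if the rod presses on the safe or its catch with more than 16 N (contact force between release_rod and desk_safe above 16 N).
It fails at once if the ink bottle, the dish or the stamp is shifted by more than 20 mm (distance of any of ink_bottle, coin_dish, rubber_stamp from where it was at the start of the episode above 0.02 m).
It also fails if it takes over 67 s, if anything falls off the work surface, if the arm or the gripper's body presses on something with over 40 N, if the wrist force passes 120 N, or if a joint passes its speed limit or range.

## Working session

There is one attempt and no reset: what is moved stays moved. The work goes in short steps, Python scripts to look and compute and a tool call to move; the robot and the scene stay as the last step left them, time stands still between calls to the robot, and variables do not carry over. Pictures are saved under pics/ and viewed, at most 10 in all, crops included, and the job is handed in when it is done.

Besides the shell and the picture viewer there is one more tool, called after ">>>" as a command line: name --argument value ..., lists and objects as JSON in quotes. jog_arm: Moves the arm, as the interface text tells. Its arguments: {"type":"object","properties":{"moves":{"type":"string"},"squeeze":{"type":"number"}},"required":["moves"]}

```bash
ls; mkdir -p pics; python3 - <<'E'
from rig import arm
import cv2,numpy as np
s=arm.get_state();print({k:np.round(v,3).tolist() for k,v in s.items()})
ims=[]
for n in ["scene","side"]:
    c=arm.camera(n);np.savez(f"pics/{n}0.npz",**c);cv2.imwrite(f"pics/{n}0.png",c["frame"][...,::-1])
    print(n,c["fovy"],c["cx"],c["cy"],np.round(-np.array(c["R"]).T@c["t"],3),np.round(c["R"],2).tolist())
E
```

```text
pics
{'time_s': 0.0, 'qpos': [-0.0, 0.087, 0.175, 1.66, 0.0, 1.571], 'qd': [-0.002, 0.001, -0.002, -0.0, -0.0, 0.001], 'joint_efforts': [0.001, -52.039, 46.48, 0.016, 0.0, -0.0], 'eef_pos': [0.55, 0.0, 0.231], 'eef_rot': [-0.0, 0.707, 0.707, -0.0], 'contact_force': [-0.077, 0.198, -0.298], 'torque': [0.039, -0.027, 0.015], 'gripper_force': 0.0, 'grip_width': 1.002}
scene 47.031353023848744 255.5747802184439 189.26257370778222 [-0.087 -0.744  0.908] [[0.83, -0.56, -0.02], [-0.35, -0.49, -0.8], [0.44, 0.67, -0.6]]
side 47.07593215252443 248.34500679319225 190.74733894291444 [ 0.543 -0.973  0.569] [[1.0, -0.02, -0.01], [-0.01, -0.38, -0.93], [0.01, 0.93, -0.38]]
```

View pics/scene0.png

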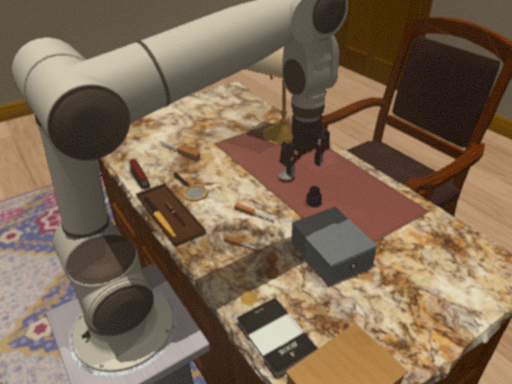

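View pics/side0.png

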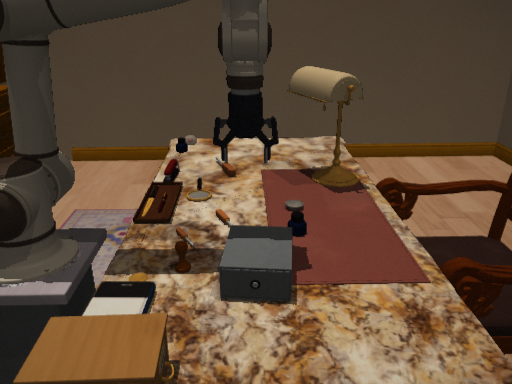

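The scene picture shows the safe at about (335,245), with three rod-like things at about (185,150), (257,212) and (240,242) and the ink bottle at (314,197). In the side view the safe's lock faces the camera at (255,285), with the stamp at (182,255). I'll enlarge both views.

```bash
cat > h.py <<'E'
import numpy as np,cv2
from scipy.spatial.transform import Rotation as Ro
def load(n): 
    d=np.load(f"pics/{n}.npz"); return {k:d[k] for k in d}
def foc(c): return 192/np.tan(np.radians(float(c["fovy"]))/2)
def ray(c,u,v,z):
    d=c["R"].T@np.array([(u-c["cx"])/foc(c),(v-c["cy"])/foc(c),1.]);o=-c["R"].T@c["t"]
    return o+d*(z-o[2])/d[2]
def proj(c,X):
    p=c["R"]@np.array(X)+c["t"]; return foc(c)*p[:2]/p[2]+[c["cx"],c["cy"]]
def wrist(arm,name):
    s=arm.get_state();c=dict(arm.camera("wrist"));q=s["eef_rot"]
    Rt=Ro.from_quat([q[1],q[2],q[3],q[0]]).as_matrix()
    T=np.eye(4);T[:3,:3]=Rt;T[:3,3]=s["eef_pos"];W=np.linalg.inv(T@c["T_tool_cam"])
    c["R"]=W[:3,:3];c["t"]=W[:3,3];np.savez(f"pics/{name}.npz",**c)
    return c
E
python3 - <<'E'
from h import *
c=load("scene0");d=load("side0")
a=cv2.resize(c["frame"][130:290,150:390],(800,533),interpolation=cv2.INTER_CUBIC);cv2.imwrite("pics/c1.png",a[...,::-1])
for p in [(165,143),(198,156),(237,207),(272,219),(226,237),(258,249)]: print("scene",p,ray(c,*p,.01).round(3))
for p in [(330,209),(292,232),(375,240)]: print("top",ray(c,*p,.084).round(3))
for p in [(231,227),(292,227),(222,266),(292,267)]: print("top side",ray(d,*p,.084).round(3))
for p in [(182,272)]: print("stamp side",ray(d,*p,.0).round(3))
E
```

```text
scene (165, 143) [0.45  0.738 0.01 ]
scene (198, 156) [0.512 0.574 0.01 ]
scene (237, 207) [0.469 0.224 0.01 ]
scene (272, 219) [0.527 0.11  0.01 ]
scene (226, 237) [0.367 0.123 0.01 ]
scene (258, 249) [0.416 0.026 0.01 ]
top [ 0.641 -0.022  0.084]
top [ 0.489 -0.037  0.084]
top [ 0.651 -0.191  0.084]
top side [ 0.512 -0.017  0.084]
top side [ 0.659 -0.021  0.084]
top side [ 0.497 -0.193  0.084]
top side [ 0.64  -0.2    0.084]
stamp side [ 0.396 -0.082  0.   ]
```

View pics/c1.png

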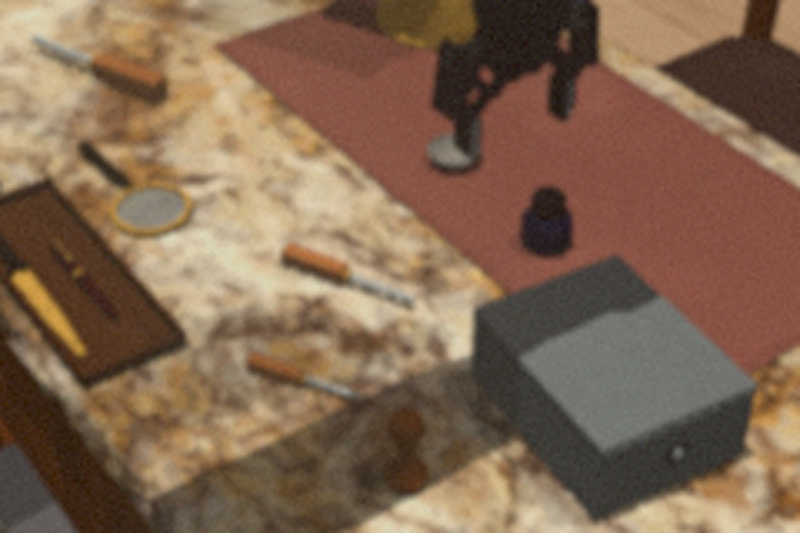

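The middle-sized rod has its wooden end at about (0.47,0.22) and its tip at about (0.53,0.11), pointing right. The larger one lies far left and points left, and the smaller one lies nearer. I'll move over it and look with the wrist camera.

>>> jog_arm --moves "0 0 0 -20 40 15 1;0 0 0 -20 40 15 1;0 0 0 -20 40 15 1;0 0 0 0 20 15 1;0 0 0 0 0 0 1;0 0 0 0 0 0 1"

```text
time_s: 0.7
eef_pos: [0.4901, 0.1401, 0.2908]
eef_rot: [0.0, 0.707, 0.708, -0.0]
contact_force: [1.2, -0.1, -0.7]
grip_width: 1.003
gripper_force: 0.0
```

```bash
python3 - <<'E'
from h import *
from rig import arm
c=wrist(arm,"w1");print(c["T_tool_cam"],c["fovy"],arm.get_state()["eef_pos"])
cv2.imwrite("pics/w1.png",cv2.resize(c["frame"],(800,600))[...,::-1])
for X in [(.47,.224,.01),(.527,.11,.01),(.585,-.02,.084)]:print(proj(c,X))
E
```

```text
[[-5.38456082e-05 -9.46386372e-01 -3.23036888e-01  8.36356443e-02]
 [ 9.99999917e-01  7.94135920e-05 -3.99339981e-04  8.78912449e-04]
 [ 4.03583436e-04 -3.23036883e-01  9.46386290e-01 -1.43348253e-01]
 [ 0.00000000e+00  0.00000000e+00  0.00000000e+00  1.00000000e+00]] 68.70446115610763 [0.49007342 0.13951124 0.2904038 ]
[245.48236134  92.39175164]
[283.16299729 169.69439646]
[324.34522723 269.1077164 ]
```

View pics/w1.png

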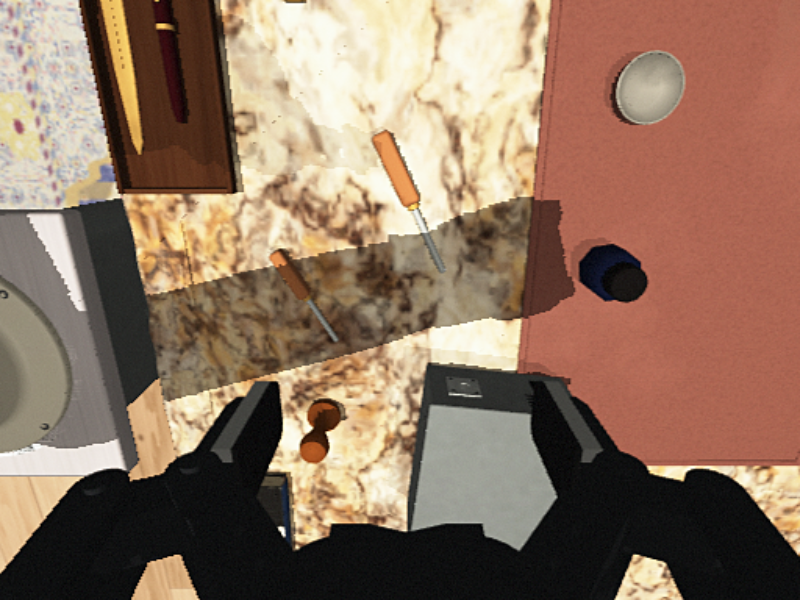

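The wrist view shows the target rod from butt (380,132) to tip (441,271), the safe's back with its hole plate at (463,386), the stamp at (320,430), the bottle at (612,275) and the dish at (650,87).

```bash
python3 - <<'E'
from h import *
c=load("w1");k=.64
P=lambda u,v,z:ray(c,u*k,v*k,z)
f=c["frame"];hsv=cv2.cvtColor(f,cv2.COLOR_RGB2HSV)
m=cv2.inRange(hsv,(5,130,120),(16,255,255));m[:, :int(365*k)]=0;m[:,int(430*k):]=0;m[:int(120*k)]=0;m[int(215*k):]=0
n,l,st,ce=cv2.connectedComponentsWithStats(m);i=1+st[1:,4].argmax();ys,xs=np.where(l==i)
r=cv2.minAreaRect(np.c_[xs,ys].astype(np.float32));print(st[i],r)
b=cv2.boxPoints(r);W=np.array([ray(c,*p,.018)[:2] for p in b]);print(W.round(4),W.mean(0),[np.linalg.norm(W[j]-W[j-1]).round(4) for j in range(4)])
print("tip",P(441,271,.01).round(4),"ferrule",P(413,207,.01).round(4),"butt",P(380,134,.018).round(4))
print("plate hole",P(463,386,.046).round(4))
print("safe back top corner",P(428,402,.084).round(4),"left edge far",P(412,530,.084).round(4),"right",P(530,410,.084).round(4))
print("bottle",P(605,270,0),"stamp",P(322,415,0),"dish",P(650,90,0))
crop=f[230:320,250:380];cv2.imwrite("pics/c2.png",cv2.resize(crop,None,fx=6,fy=6,interpolation=cv2.INTER_CUBIC)[...,::-1])
E
```

```text
[238  83  30  49 608] ((252.8905487060547, 107.55110168457031), (50.202545166015625, 12.263676643371582), 64.98310089111328)
[[0.4583 0.2306]
 [0.4739 0.2373]
 [0.504  0.1753]
 [0.4878 0.1678]] [0.48098701 0.20277425] [np.float64(0.0693), np.float64(0.017), np.float64(0.069), np.float64(0.0179)]
tip [0.5257 0.1039 0.01  ] ferrule [0.4973 0.1674 0.01  ] butt [0.4674 0.2327 0.018 ]
plate hole [ 0.5481 -0.0059  0.046 ]
safe back top corner [ 5.11e-01 -2.00e-04  8.40e-02] left edge far [ 0.4972 -0.1526  0.084 ] right [ 0.6056 -0.0086  0.084 ]
bottle [0.69463628 0.10239294 0.        ] stamp [ 0.39390735 -0.07141845  0.        ] dish [0.71035583 0.27061954 0.        ]
```

View pics/c2.png

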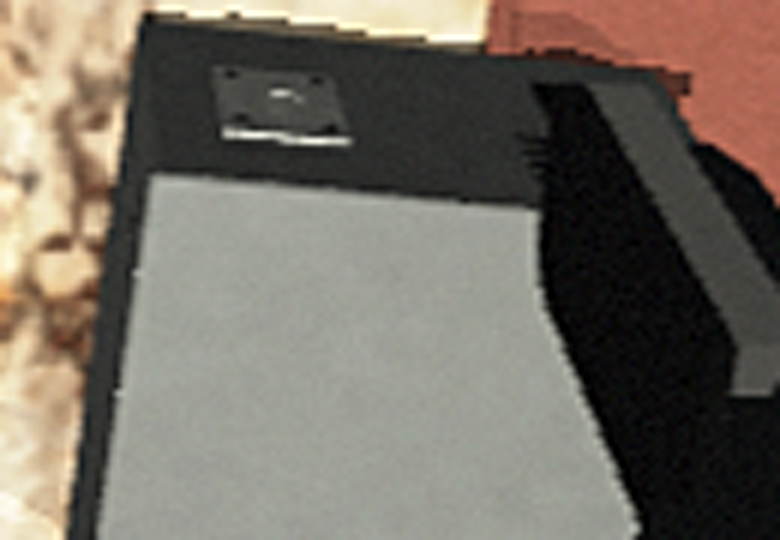

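```bash
python3 - <<'E'
from h import *
c=load("w1");P=lambda u,v,z:ray(c,250+u/6,230+v/6,z)[:2]
a,b,d=P(150,175,.084),P(535,208,.084),P(97,540,.084)
print(a,b,d,"back edge ang",np.degrees(np.arctan2(*(b-a)[::-1])),"side ang",np.degrees(np.arctan2(*(d-a)[::-1])))
print("hole",P(281,103,.046),P(285,95,.046))
for cc in ["side0"]:
    s=load(cc)
E
```

```text
[ 0.51265335 -0.00333521] [ 0.60593595 -0.01241622] [ 0.50084105 -0.11361027] back edge ang -5.560190002019987 side ang -96.11402221262898
hole [ 0.54893047 -0.00612245] [ 0.54987274 -0.00374018]
```

>>> jog_arm --moves "0 0 8.33 -3 21 -45 1;0 0 8.33 -3 21 -45 1;0 0 8.33 -3 21 -45 1;0 0 0 0 0 -40 1;0 0 0 0 0 -40 1;0 0 0 0 0 -30 1;0 0 0 0 0 -20 1;0 0 0 0 0 -10 1;0 0 0 0 0 -6 1;0 0 0 0 0 -4 1;0 0 0 0 0 0 1" --squeeze 60

```text
time_s: 1.85
eef_pos: [0.4813, 0.2028, 0.0066]
eef_rot: [0.0, 0.538, 0.843, 0.0]
contact_force: [-0.2, 0.9, 0.4]
grip_width: 1.0
gripper_force: 0.0
```

>>> jog_arm --moves "0 0 0 0 0 -4 1;0 0 0 0 0 0 -0.2;0 0 0 0 0 0 -0.6;0 0 0 0 0 0 -1;0 0 0 0 0 0 -1;0 0 0 0 0 0 -1;0 0 0 0 0 0 -1;0 0 0 0 0 0 -1" --squeeze 60

```text
time_s: 2.65
eef_pos: [0.4812, 0.2031, 0.0026]
eef_rot: [0.0, 0.537, 0.843, 0.0]
contact_force: [-0.1, -0.6, 3.4]
grip_width: 0.198
gripper_force: 59.3
```

>>> jog_arm --moves "0 0 0 0 0 12 -1;0 0 0 0 0 24 -1;0 0 -7.75 20 -15 0 -1;0 0 -7.75 21 -15 0 -1;0 0 -7.75 21 -15 0 -1;0 0 -7.75 21 -15 0 -1;0 0 0 0 0 0 -1;0 0 0 0 0 0 -1;0 0 0 0 0 0 -1"

```text
time_s: 3.55
eef_pos: [0.5634, 0.1433, 0.0384]
eef_rot: [-0.0, 0.743, 0.67, -0.0]
contact_force: [-0.2, -0.1, -0.2]
grip_width: 0.197
gripper_force: 58.8
```

```bash
python3 - <<'E'
from h import *
from rig import arm
c=wrist(arm,"w2");s=load("side0");s=dict(arm.camera("side"));np.savez("pics/s2.npz",**s)
st=arm.get_state();print(st["eef_pos"],st["eef_rot"],st["contact_force"])
a=cv2.resize(c["frame"][190:384,160:352],(576,582),interpolation=cv2.INTER_CUBIC)
print(proj(c,(.5486,-.0059,.046)),proj(c,(.5526,.034,.046)))
cv2.imwrite("pics/w2.png",cv2.resize(c["frame"],(800,600),interpolation=cv2.INTER_CUBIC)[...,::-1])
E
```

```text
[0.56338964 0.14352908 0.03846119] [-7.26468306e-05  7.42556874e-01  6.69783010e-01 -5.69737088e-05] [ 0.27714394  0.48014521 -0.31006593]
[259.74140601 432.77596961] [259.54910583 393.52706365]
```

View pics/w2.png

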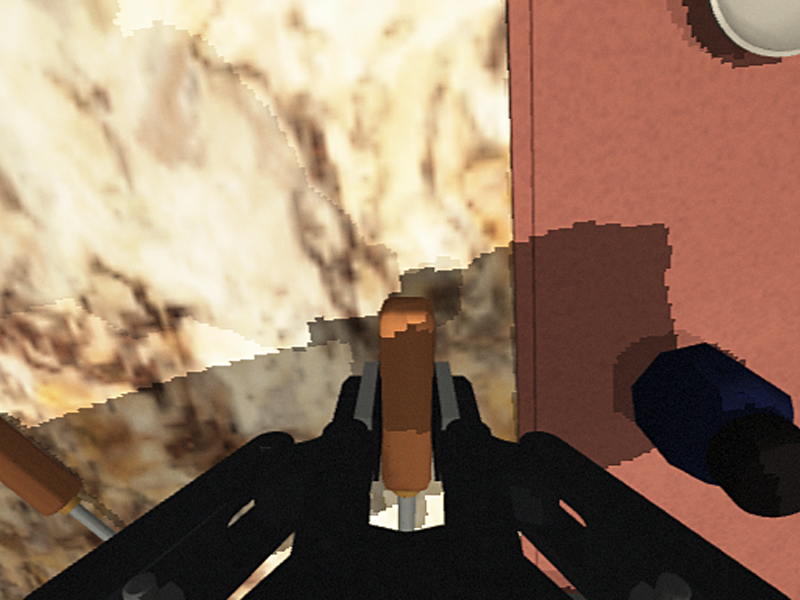

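The rod sits straight and centred in the pads (dowel at (407,500), bottle well clear at (710,430)), and its axis is in line with the hole. Now I'll approach by feel.

>>> jog_arm --moves "0 0 0 -0.5 -10 0 -1;0 0 0 -1 -10 0 -1;0 0 0 -1 -10 0 -1;0 0 0 -0.3 -3 0 -1;0 0 0 0 0 0 -1;0 0 0 0 0 0 -1"

```text
time_s: 4.25
eef_pos: [0.5613, 0.1099, 0.0384]
eef_rot: [-0.0, 0.743, 0.669, 0.0]
contact_force: [-1.0, 0.6, -1.4]
grip_width: 0.197
gripper_force: 58.8
```

>>> jog_arm --moves "0 0 0 -0.2 -2 0 -1;0 0 0 -0.2 -2 0 -1;0 0 0 0 0 0 -1"

```text
time_s: 4.55
eef_pos: [0.5608, 0.1059, 0.0383]
eef_rot: [-0.0, 0.743, 0.669, -0.0]
contact_force: [0.6, 0.2, -0.4]
grip_width: 0.194
gripper_force: 58.8
```

>>> jog_arm --moves "0 0 0 -0.2 -2 0 -1;0 0 0 0 0 0 -1;0 0 0 0 0 0 -1"

```text
time_s: 4.85
eef_pos: [0.5606, 0.104, 0.0383]
eef_rot: [0.0, 0.743, 0.669, 0.0]
contact_force: [-0.3, 0.2, -0.6]
grip_width: 0.192
gripper_force: 58.8
```

>>> jog_arm --moves "0 0 0 -0.2 -1 0 -1;0 0 0 -0.2 -1 0 -1;0 0 0 0 0 0 -1"

```text
time_s: 5.15
eef_pos: [0.5602, 0.1019, 0.0383]
eef_rot: [0.0, 0.743, 0.669, -0.0]
contact_force: [-0.4, -0.7, -0.6]
grip_width: 0.196
gripper_force: 58.8
```

>>> jog_arm --moves "0 0 0 -0.1 -1 0 -1;0 0 0 -0.1 -1 0 -1;0 0 0 0 0 0 -1"

```text
time_s: 5.45
eef_pos: [0.5599, 0.0999, 0.0383]
eef_rot: [-0.0, 0.743, 0.669, -0.0]
contact_force: [-0.1, -0.5, -0.7]
grip_width: 0.191
gripper_force: 58.8
```

>>> jog_arm --moves "0 0 0 -0.1 -1 0 -1;0 0 0 0 0 0 -1"

```text
time_s: 5.65
eef_pos: [0.5598, 0.0989, 0.0383]
eef_rot: [-0.0, 0.743, 0.669, -0.0]
contact_force: [-0.5, -0.0, -1.2]
grip_width: 0.193
gripper_force: 58.8
```

>>> jog_arm --moves "0 0 0 -0.1 -1 0 -1;0 0 0 -0.1 -1 0 -1;0 0 0 -0.1 -1 0 -1;0 0 0 0 0 0 -1"

```text
time_s: 6.05
eef_pos: [0.5596, 0.0958, 0.0383]
eef_rot: [-0.0, 0.743, 0.669, -0.0]
contact_force: [-0.4, 0.1, -0.5]
grip_width: 0.19
gripper_force: 58.8
```

>>> jog_arm --moves "0 0 0 -0.1 -1 0 -1;0 0 0 -0.1 -1 0 -1;0 0 0 0 0 0 -1"

```text
time_s: 6.35
eef_pos: [0.5594, 0.0939, 0.0383]
eef_rot: [0.0, 0.743, 0.669, -0.0]
contact_force: [-1.0, 0.9, -0.6]
grip_width: 0.199
gripper_force: 58.8
```

>>> jog_arm --moves "0 0 0 -0.1 -1 0 -1;0 0 0 -0.1 -1 0 -1;0 0 0 0 0 0 -1"

```text
time_s: 6.65
eef_pos: [0.5591, 0.0919, 0.0383]
eef_rot: [-0.0, 0.743, 0.669, -0.0]
contact_force: [-1.2, 0.7, 0.4]
grip_width: 0.194
gripper_force: 58.8
```

>>> jog_arm --moves "0 0 0 -0.1 -1 0 -1;0 0 0 -0.1 -1 0 -1;0 0 0 0 0 0 -1"

```text
time_s: 6.95
eef_pos: [0.559, 0.0899, 0.0383]
eef_rot: [0.0, 0.743, 0.669, -0.0]
contact_force: [-2.3, 0.6, -0.2]
grip_width: 0.194
gripper_force: 58.8
```

>>> jog_arm --moves "0 0 0 -0.1 -1 0 -1;0 0 0 -0.1 -1 0 -1;0 0 0 0 0 0 -1"

```text
time_s: 7.25
eef_pos: [0.5588, 0.0879, 0.0383]
eef_rot: [0.0, 0.743, 0.669, -0.0]
contact_force: [-1.8, 1.0, 0.3]
grip_width: 0.192
gripper_force: 58.8
```

>>> jog_arm --moves "0 0 0 -0.1 -1 0 -1;0 0 0 -0.1 -1 0 -1;0 0 0 0 0 0 -1"

```text
time_s: 7.55
eef_pos: [0.5586, 0.0859, 0.0383]
eef_rot: [-0.0, 0.743, 0.669, -0.0]
contact_force: [-2.0, 1.4, -0.0]
grip_width: 0.192
gripper_force: 58.9
```

>>> jog_arm --moves "0 0 0 -0.1 -1 0 -1;0 0 0 -0.1 -1 0 -1;0 0 0 0 0 0 -1"

```text
time_s: 7.85
eef_pos: [0.5584, 0.0839, 0.0383]
eef_rot: [0.0, 0.743, 0.669, -0.0]
contact_force: [-1.8, 1.0, 0.7]
grip_width: 0.189
gripper_force: 58.9
```

>>> jog_arm --moves "0 0 0 -0.5 -1 0 -1;0 0 0 -0.2 -1 0 -1;0 0 0 0 0 0 -1"

```text
time_s: 8.15
eef_pos: [0.5579, 0.0817, 0.0383]
eef_rot: [0.0, 0.743, 0.669, 0.0]
contact_force: [-0.8, -0.4, -0.1]
grip_width: 0.2
gripper_force: 58.8
```

>>> jog_arm --moves "0 0 0 -0.1 -1 0 -1;0 0 0 -0.1 -1 0 -1;0 0 0 0 0 0 -1"

```text
time_s: 8.45
eef_pos: [0.5576, 0.0799, 0.0383]
eef_rot: [0.0, 0.743, 0.669, 0.0]
contact_force: [-0.2, 0.9, -1.3]
grip_width: 0.195
gripper_force: 58.8
```

>>> jog_arm --moves "0 0 0 -0.1 -1 0 -1;0 0 0 -0.1 -1 0 -1;0 0 0 0 0 0 -1"

```text
time_s: 8.75
eef_pos: [0.5574, 0.0789, 0.0385]
eef_rot: [-0.001, 0.743, 0.669, 0.001]
contact_force: [0.5, 7.3, -0.0]
grip_width: 0.2
gripper_force: 58.8
```

>>> jog_arm --moves "0 0 0 0 0 0 -1;0 0 0 0 0 0 -1"

```text
time_s: 8.95
eef_pos: [0.5575, 0.0789, 0.0385]
eef_rot: [-0.001, 0.743, 0.669, 0.001]
contact_force: [-0.0, 6.6, -0.3]
grip_width: 0.189
gripper_force: 58.8
```

>>> jog_arm --moves "0 0 0 0 -0.5 0 -1;0 0 0 0 0 0 -1;0 0 0 0 0 0 -1"

```text
time_s: 9.25
eef_pos: [0.5574, 0.0786, 0.0385]
eef_rot: [-0.001, 0.743, 0.669, 0.001]
contact_force: [0.1, 6.8, 0.9]
grip_width: 0.192
gripper_force: 58.8
```

```bash
python3 - <<'E'
from h import *
from rig import arm
s=dict(arm.camera("side"));np.savez("pics/s3.npz",**s)
w=wrist(arm,"w3")
a=cv2.resize(s["frame"][190:320,180:320],(560,520),interpolation=cv2.INTER_CUBIC)
cv2.imwrite("pics/s3.png",a[...,::-1])
print([round(float(x),4) for x in arm.get_state()["torque"]])
E
```

```text
[1.3648, 0.0785, -0.0634]
```

View pics/s3.png

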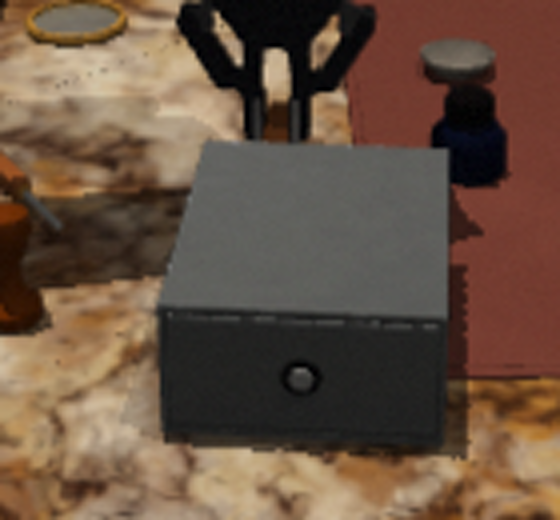

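>>> jog_arm --moves "0 0 0 0 -0.5 0 -1;0 0 0 0 0 0 -1;0 0 0 0 0 0 -1"

```text
time_s: 9.65
eef_pos: [0.5574, 0.0782, 0.0385]
eef_rot: [-0.001, 0.743, 0.669, 0.001]
contact_force: [0.3, 7.6, 0.1]
grip_width: 0.191
gripper_force: 58.8
```

>>> jog_arm --moves "0 0 0 -0.1 -0.5 0 -1;0 0 0 0 0 0 -1;0 0 0 0 0 0 -1"

```text
time_s: 9.95
eef_pos: [0.5574, 0.0778, 0.0385]
eef_rot: [-0.001, 0.743, 0.669, 0.001]
contact_force: [0.2, 8.2, -0.0]
grip_width: 0.191
gripper_force: 58.8
```

>>> jog_arm --moves "0 0 0 0 -0.5 0 -1;0 0 0 0 0 0 -1;0 0 0 0 0 0 -1"

```text
time_s: 10.25
eef_pos: [0.5574, 0.0774, 0.0385]
eef_rot: [-0.001, 0.743, 0.669, 0.001]
contact_force: [0.0, 8.5, 0.5]
grip_width: 0.194
gripper_force: 58.8
```

>>> jog_arm --moves "0 0 0 -0.1 -0.5 0 -1;0 0 0 0 0 0 -1;0 0 0 0 0 0 -1"

```text
time_s: 10.55
eef_pos: [0.5573, 0.077, 0.0385]
eef_rot: [-0.001, 0.743, 0.67, 0.001]
contact_force: [0.6, 10.2, 0.7]
grip_width: 0.193
gripper_force: 58.9
```

```bash
python3 - <<'E'
from h import *
from rig import arm
w=wrist(arm,"w4");print(arm.get_state()["contact_force"])
for n in ["w2","w3","w4"]:
    f=load(n)["frame"];h=cv2.cvtColor(f,cv2.COLOR_RGB2HSV)
    m=cv2.inRange(h,(5,110,50),(18,255,255));m[:,:235]=0;m[:,285:]=0;m[:170]=0;m[325:]=0
    l,L,st,ce=cv2.connectedComponentsWithStats(m);i=1+st[1:,4].argmax();print(n,st[i],ce[i])
a=np.hstack([cv2.resize(load(n)["frame"][180:384,210:310],(390,600*390//390*1),interpolation=cv2.INTER_CUBIC) for n in ["w2","w4"]])
cv2.imwrite("pics/cmp.png",a[:600,:800,::-1]);print(a.shape)
E
```

```text
[-0.23412205  9.47094522 -0.01299053]
w2 [ 235  181   50  138 4456] [260.53343806 246.88083483]
w3 [ 242  190   37  129 4107] [259.86291697 251.05965425]
w4 [ 242  190   37  128 4102] [259.87542662 251.06533398]
(600, 780, 3)
```

View pics/cmp.png

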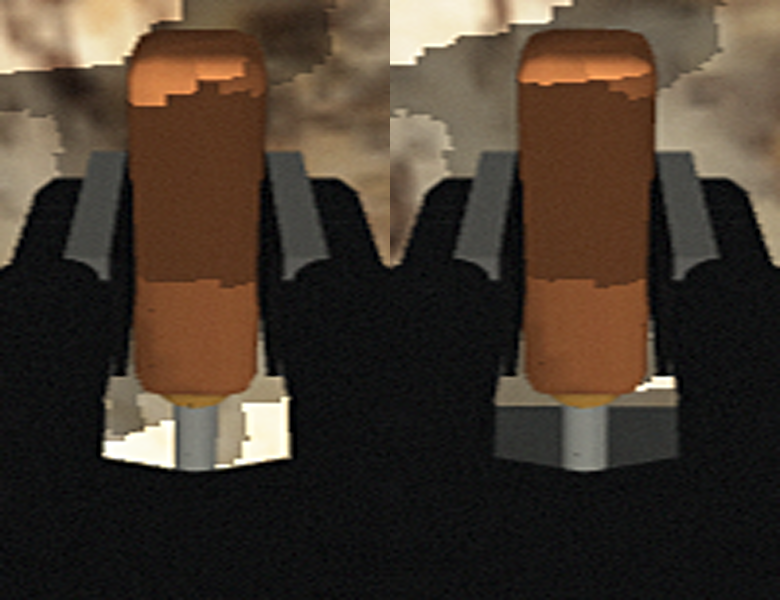

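The side view shows the drawer still shut. The wrist crops show the rod has not slipped in the hand, with the butt and ferrule at the same pixels in both. I'll back off a little to see whether friction (jamming) makes up the force.

>>> jog_arm --moves "0 0 0 0.1 1 0 -1;0 0 0 0 0 0 -1;0 0 0 0 0 0 -1"

```text
time_s: 10.9
eef_pos: [0.5573, 0.0772, 0.0384]
eef_rot: [-0.0, 0.743, 0.669, 0.001]
contact_force: [-0.2, 6.2, 0.0]
grip_width: 0.196
gripper_force: 58.8
```

>>> jog_arm --moves "0 0 0 0.1 1 0 -1;0 0 0 0 0 0 -1;0 0 0 0 0 0 -1"

```text
time_s: 11.2
eef_pos: [0.5573, 0.0775, 0.0383]
eef_rot: [0.0, 0.743, 0.669, 0.0]
contact_force: [0.2, 2.3, 1.3]
grip_width: 0.195
gripper_force: 58.8
```

>>> jog_arm --moves "0 0 0 0.1 1 0 -1;0 0 0 0 0 0 -1;0 0 0 0 0 0 -1"

```text
time_s: 11.5
eef_pos: [0.5573, 0.0782, 0.0382]
eef_rot: [0.0, 0.743, 0.669, -0.0]
contact_force: [-1.1, -1.0, -0.7]
grip_width: 0.195
gripper_force: 58.8
```

>>> jog_arm --moves "0 0 0 0.1 1 0 -1;0 0 0 0 0 0 -1;0 0 0 0 0 0 -1"

```text
time_s: 11.8
eef_pos: [0.5575, 0.0795, 0.0383]
eef_rot: [-0.0, 0.743, 0.669, -0.0]
contact_force: [-0.4, -0.8, -0.2]
grip_width: 0.198
gripper_force: 58.8
```

```bash
python3 - <<'E'
from h import *
for n in ["w4"]:
    c=load(n); print(ray(c,260,317.7,0),ray(c,240,317.7,0), "TCP .077")
    print("ferrule/dowel start",ray(c,210+195/3.9,180+408*.34,.046),"tip via +75mm")
# safe corner from side & scene images for cross-check
c=load("w1");P=lambda u,v,z:ray(c,250+u/6,230+v/6,z)
print("bottom back edge",P(145,15,0),P(480,45,0))
print("plate corners",[P(u,v,z).round(4) for u,v,z in [(213,68,.031),(325,78,.031),(225,135,.061),(348,142,.061)]])
E
```

```text
[ 0.54893853 -0.01136469  0.        ] [ 0.532818   -0.00968913  0.        ] TCP .077
ferrule/dowel start [0.55335032 0.03108308 0.046     ] tip via +75mm
bottom back edge [ 0.5154492  -0.00463699  0.        ] [ 0.61255019 -0.01418531  0.        ]
plate corners [array([ 0.5323, -0.0043,  0.031 ]), array([ 0.5627, -0.0073,  0.031 ]), array([ 0.5329, -0.0065,  0.061 ]), array([ 0.5642, -0.0085,  0.061 ])]
```

>>> jog_arm --moves "0 0 0 -0.1 -1 0 -1;0 0 0 0 0 0 -1;0 0 0 0 0 0 -1"

```text
time_s: 12.1
eef_pos: [0.5574, 0.0784, 0.0383]
eef_rot: [0.0, 0.743, 0.669, -0.0]
contact_force: [0.4, 0.2, -0.6]
grip_width: 0.196
gripper_force: 58.8
```

>>> jog_arm --moves "0 0 0 -0.1 -1 0 -1;0 0 0 0 0 0 -1;0 0 0 0 0 0 -1"

```text
time_s: 12.4
eef_pos: [0.5573, 0.0776, 0.0383]
eef_rot: [-0.0, 0.743, 0.669, 0.0]
contact_force: [0.1, 1.6, -0.3]
grip_width: 0.192
gripper_force: 58.8
```

```bash
python3 - <<'E'
from rig import arm
s=arm.get_state();print(s["contact_force"],s["torque"],s["eef_pos"],s["eef_rot"])
E
```

```text
[ 0.05050112  1.58771493 -0.25294506] [ 0.29317882  0.02823885 -0.07349496] [0.55731286 0.07761087 0.03831001] [-7.77460343e-05  7.43187337e-01  6.69083376e-01  1.04994966e-04]
```

>>> jog_arm --moves "0 0 0 -0.1 -1 0 -1;0 0 0 0 0 0 -1"

```text
time_s: 12.6
eef_pos: [0.5573, 0.0771, 0.0384]
eef_rot: [-0.0, 0.743, 0.669, 0.001]
contact_force: [-0.1, 6.1, -0.8]
grip_width: 0.197
gripper_force: 58.8
```

>>> jog_arm --moves "0 0 0 0 -0.6 0 -1;0 0 0 0 0 0 -1"

```text
time_s: 12.8
eef_pos: [0.5573, 0.0769, 0.0385]
eef_rot: [-0.001, 0.743, 0.669, 0.001]
contact_force: [-0.3, 6.5, -0.6]
grip_width: 0.194
gripper_force: 58.8
```

>>> jog_arm --moves "0 0 0 0 0 0 -1;0 0 0 0 0 0 -1;0 0 0 0 0 0 -1;0 0 0 0 0 0 -1;0 0 0 0 0 0 -1;0 0 0 0 0 0 -1;0 0 0 0 0 0 -1;0 0 0 0 0 0 -1;0 0 0 0 0 0 -1;0 0 0 0 0 0 -1"

```text
time_s: 13.8
eef_pos: [0.5573, 0.0769, 0.0384]
eef_rot: [-0.001, 0.743, 0.669, 0.001]
contact_force: [-0.1, 7.0, -0.6]
grip_width: 0.197
gripper_force: 58.8
```

>>> jog_arm --moves "0 0 0 0 -0.5 0 -1;0 0 0 -0.1 -0.5 0 -1;0 0 0 0 0 0 -1;0 0 0 0 0 0 -1"

```text
time_s: 14.2
eef_pos: [0.5572, 0.0762, 0.0385]
eef_rot: [-0.001, 0.743, 0.669, 0.001]
contact_force: [-0.2, 8.6, 0.2]
grip_width: 0.197
gripper_force: 58.8
```

>>> jog_arm --moves "0 0 0 0 -0.5 0 -1;0 0 0 0 0 0 -1;0 0 0 0 0 0 -1"

```text
time_s: 14.5
eef_pos: [0.5572, 0.0758, 0.0385]
eef_rot: [-0.001, 0.743, 0.669, 0.001]
contact_force: [-0.5, 8.8, 0.4]
grip_width: 0.196
gripper_force: 58.9
```

>>> jog_arm --moves "0 0 0 -0.1 -0.5 0 -1;0 0 0 0 0 0 -1;0 0 0 0 0 0 -1"

```text
time_s: 14.8
eef_pos: [0.5572, 0.0754, 0.0386]
eef_rot: [-0.001, 0.743, 0.669, 0.001]
contact_force: [-1.0, 9.3, -0.0]
grip_width: 0.192
gripper_force: 58.9
```

>>> jog_arm --moves "0 0 0 0 -0.5 0 -1;0 0 0 0 0 0 -1;0 0 0 0 0 0 -1;0 0 0 0 0 0 -1"

```text
time_s: 15.2
eef_pos: [0.5572, 0.075, 0.0386]
eef_rot: [-0.001, 0.743, 0.67, 0.001]
contact_force: [-1.0, 10.5, -0.7]
grip_width: 0.193
gripper_force: 58.9
```

>>> jog_arm --moves "0 0 0 -0.1 -0.5 0 -1;0 0 0 0 0 0 -1;0 0 0 0 0 0 -1;0 0 0 0 0 0 -1"

```text
time_s: 15.6
eef_pos: [0.5571, 0.0746, 0.0386]
eef_rot: [-0.001, 0.743, 0.67, 0.001]
contact_force: [0.1, 10.9, 1.0]
grip_width: 0.197
gripper_force: 58.9
```

>>> jog_arm --moves "0 0 0 0 -0.5 0 -1;0 0 0 0 0 0 -1;0 0 0 0 0 0 -1;0 0 0 0 0 0 -1"

```text
time_s: 16.0
eef_pos: [0.5571, 0.0743, 0.0386]
eef_rot: [-0.001, 0.743, 0.67, 0.001]
contact_force: [-1.3, 11.4, 0.8]
grip_width: 0.195
gripper_force: 58.9
```

```bash
python3 - <<'E'
from h import *
from rig import arm
w=wrist(arm,"w5");s=arm.get_state();print(s["contact_force"],s["torque"],s["eef_pos"])
g=lambda n:cv2.cvtColor(load(n)["frame"],cv2.COLOR_RGB2GRAY)
T=g("w2")[288:320,243:277]   # ferrule end
for n in ["w3","w4","w5"]:
    h=cv2.cvtColor(load(n)["frame"],cv2.COLOR_RGB2HSV);m=cv2.inRange(h,(5,110,50),(18,255,255))
    col=m[:,255:266].mean(1)>127;r=np.where(col[170:340])[0]+170;print(n,r.min(),r.max(),len(r))
h=cv2.cvtColor(load("w2")["frame"],cv2.COLOR_RGB2HSV);m=cv2.inRange(h,(5,110,50),(18,255,255));r=np.where((m[:,255:266].mean(1)>127)[170:340])[0]+170;print("w2",r.min(),r.max(),len(r))
E
```

```text
[-0.53971073 11.45402385  0.10867009] [ 2.30335072  0.08186922 -0.05665445] [0.55707854 0.07430128 0.03858931]
w3 190 317 128
w4 190 317 128
w5 190 317 128
w2 190 317 128
```

>>> jog_arm --moves "0 0 0 0 0 -0.4 -1;0 0 0 0 0 0 -1;0 0 0 0 0 0 -1"

```text
time_s: 16.35
eef_pos: [0.5571, 0.0743, 0.0383]
eef_rot: [-0.001, 0.743, 0.67, 0.001]
contact_force: [-0.9, 12.2, 0.7]
grip_width: 0.192
gripper_force: 59.0
```

>>> jog_arm --moves "0 0 0 0.4 0 0 -1;0 0 0 0 0 0 -1;0 0 0 0 0 0 -1"

```text
time_s: 16.65
eef_pos: [0.5573, 0.0743, 0.0383]
eef_rot: [-0.001, 0.743, 0.67, 0.001]
contact_force: [-2.5, 12.3, 2.8]
grip_width: 0.196
gripper_force: 59.1
```

>>> jog_arm --moves "0 0 0 -0.8 0 0 -1;0 0 0 0 0 0.4 -1;0 0 0 0 0 0 -1"

```text
time_s: 16.95
eef_pos: [0.5569, 0.0742, 0.0387]
eef_rot: [-0.001, 0.743, 0.67, 0.002]
contact_force: [1.1, 12.1, -0.2]
grip_width: 0.194
gripper_force: 58.8
```

>>> jog_arm --moves "0 0 0 0 0 0.4 -1;0 0 0 0 0 0 -1;0 0 0 0 0 0 -1"

```text
time_s: 17.25
eef_pos: [0.5569, 0.0742, 0.0389]
eef_rot: [-0.001, 0.743, 0.67, 0.002]
contact_force: [0.0, 10.8, -1.5]
grip_width: 0.192
gripper_force: 58.8
```

>>> jog_arm --moves "0 0 0 -0.4 0 0 -1;0 0 0 0 0 0 -1;0 0 0 0 0 0 -1"

```text
time_s: 17.55
eef_pos: [0.5567, 0.0741, 0.039]
eef_rot: [-0.001, 0.743, 0.67, 0.002]
contact_force: [1.7, 11.4, -1.5]
grip_width: 0.196
gripper_force: 58.7
```

```bash
python3 - <<'E'
from rig import arm
s=arm.get_state();print(s["joint_efforts"],s["contact_force"],s["qpos"],s["torque"])
E
```

```text
[ -5.6488274  -54.21882749  44.93546963   1.31323334  -2.76893221
   0.15430895] [ 1.74155213 11.36052778 -1.46395495] [ 0.13073575  0.12467369 -0.15507939  1.28935121  0.00314152  1.80484852] [ 2.06860433 -0.33939562  0.17288828]
```

>>> jog_arm --moves "0 0 0 0.4 0 -0.2 -1;0 0 0 0 0 0 -1"

```text
time_s: 17.75
eef_pos: [0.5569, 0.0741, 0.0388]
eef_rot: [-0.001, 0.743, 0.67, 0.001]
contact_force: [2.0, 10.6, -0.0]
grip_width: 0.199
gripper_force: 58.8
```

```bash
python3 - <<'E'
from rig import arm
s=arm.get_state();print(s["joint_efforts"],s["contact_force"],s["torque"])
E
```

```text
[ -5.74947685 -53.80455136  44.99901295   0.85700696  -2.77728394
   0.06701208] [ 2.0069094  10.55728925 -0.02000668] [ 2.03859808 -0.1382974   0.02948649]
```

>>> jog_arm --moves "0 0 0 0.1 1 0 -1;0 0 0 0.1 1 0 -1;0 0 0 0.1 1 0 -1;0 0 0 0 0 0 -1"

```text
time_s: 18.15
eef_pos: [0.5567, 0.0751, 0.0384]
eef_rot: [0.0, 0.743, 0.669, -0.0]
contact_force: [0.8, 0.0, -1.2]
grip_width: 0.19
gripper_force: 58.8
```

>>> jog_arm --moves "0 0 0 0.1 1 0 -1;0 0 0 0.1 1 0 -1;0 0 0 0 0 0 -1"

```text
time_s: 18.45
eef_pos: [0.557, 0.0774, 0.0384]
eef_rot: [0.0, 0.743, 0.669, -0.0]
contact_force: [0.0, -0.9, -0.8]
grip_width: 0.192
gripper_force: 58.8
```

>>> jog_arm --moves "0 0 0 0.1 2 0 -1;0 0 0 0.2 2 0 -1;0 0 0 0 0 0 -1;0 0 0 0 0 0 -1"

```text
time_s: 18.85
eef_pos: [0.5573, 0.0815, 0.0385]
eef_rot: [0.0, 0.743, 0.669, -0.0]
contact_force: [0.2, -0.3, -0.3]
grip_width: 0.194
gripper_force: 58.8
```

```bash
python3 - <<'E'
from h import *
from rig import arm
s=arm.get_state();print(s["joint_efforts"][0],s["contact_force"],s["torque"],s["eef_pos"],s["eef_rot"])
w=wrist(arm,"w6")
a=np.hstack([cv2.resize(load(n)["frame"][180:384,210:310],(390,600),interpolation=cv2.INTER_CUBIC) for n in ["w5","w6"]])
cv2.imwrite("pics/cmp2.png",a[...,::-1])
E
```

```text
0.08345581591129303 [ 0.2438825  -0.29586788 -0.25408103] [ 0.02194729 -0.02530627  0.02140626] [0.55726584 0.08146204 0.03847919] [ 6.99939760e-06  7.43166586e-01  6.69106437e-01 -3.78244311e-05]
```

View pics/cmp2.png

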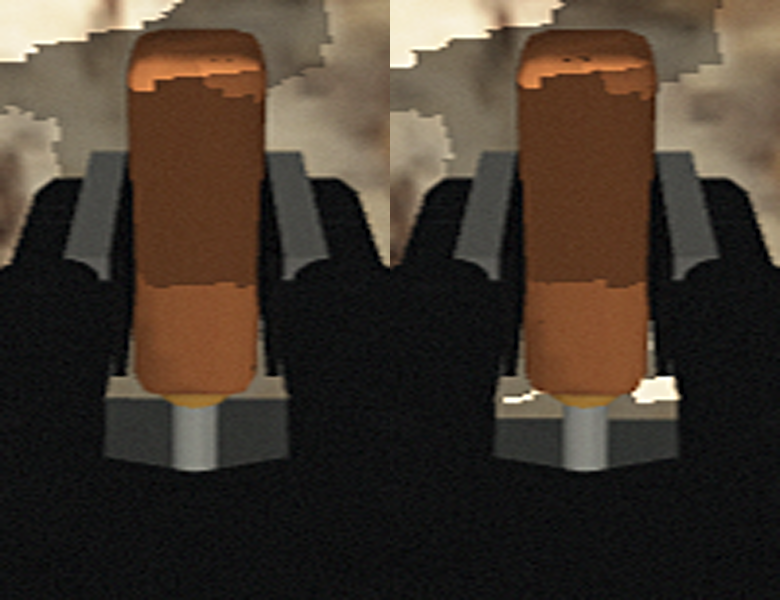

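>>> jog_arm --moves "0 0 0 -0.1 -1 0 -1;0 0 0 -0.1 -1 0 -1;0 0 0 0 0 0 -1"

```text
time_s: 19.2
eef_pos: [0.5571, 0.0792, 0.0385]
eef_rot: [0.0, 0.743, 0.669, -0.0]
contact_force: [0.4, -0.1, -1.0]
grip_width: 0.195
gripper_force: 58.8
```

>>> jog_arm --moves "0 0 0 -0.1 -1 0 -1;0 0 0 0 0 0 -1;0 0 0 0 0 0 -1"

```text
time_s: 19.5
eef_pos: [0.557, 0.0784, 0.0385]
eef_rot: [0.0, 0.743, 0.669, 0.0]
contact_force: [0.7, -0.7, -0.5]
grip_width: 0.194
gripper_force: 58.8
```

>>> jog_arm --moves "0 0 0 -0.1 -1 0 -1;0 0 0 0 0 0 -1;0 0 0 0 0 0 -1"

```text
time_s: 19.8
eef_pos: [0.5569, 0.0774, 0.0385]
eef_rot: [-0.0, 0.743, 0.669, -0.0]
contact_force: [1.1, -0.3, -0.4]
grip_width: 0.193
gripper_force: 58.8
```

>>> jog_arm --moves "0 0 0 -0.1 -1 0 -1;0 0 0 0 0 0 -1;0 0 0 0 0 0 -1"

```text
time_s: 20.1
eef_pos: [0.5568, 0.0764, 0.0385]
eef_rot: [-0.0, 0.743, 0.669, -0.0]
contact_force: [0.2, 0.1, -0.1]
grip_width: 0.193
gripper_force: 58.8
```

```bash
python3 - <<'E'
from h import *
from rig import arm
for n in ["scene","side"]:
    s=dict(arm.camera(n));np.savez(f"pics/{n}7.npz",**s)
for a,b,r in [("side0","side7",(195,310,205,310)),("scene0","scene7",(200,290,280,390)),("s2","s3",(195,310,205,310))]:
    A,B=[cv2.cvtColor(load(n)["frame"],cv2.COLOR_RGB2GRAY)[r[0]:r[1],r[2]:r[3]].astype(np.float32) for n in(a,b)]
    print(a,b,cv2.phaseCorrelate(A,B,cv2.createHanningWindow(A.shape[::-1],cv2.CV_32F)),np.abs(A-B).mean())
for n,r in [("w5",397),("w6",418)]:
    c=load(n);print(n,ray(c,245,180+r*.34,0))
E
```

```text
side0 side7 ((-0.33810055307040443, -0.43021163040659616), 0.19966244844742764) 17.693913
scene0 scene7 ((-0.07098634684089689, 0.09659588248793938), 0.8181422424316406) 14.19202
s2 s3 ((-0.04928491027297355, -0.10830756158630805), 0.3548398889141318) 10.74675
w5 [ 0.53697713 -0.01001139  0.        ]
w6 [ 0.53612336 -0.01040368  0.        ]
```

>>> jog_arm --moves "0 0 0 -0.1 -1 0 -1;0 0 0 0 0 0 -1;0 0 0 0 0 0 -1"

```text
time_s: 20.5
eef_pos: [0.5567, 0.0754, 0.0385]
eef_rot: [-0.0, 0.743, 0.669, -0.0]
contact_force: [0.5, -0.1, -0.3]
grip_width: 0.194
gripper_force: 58.8
```

>>> jog_arm --moves "0 0 0 -0.1 -1 0 -1;0 0 0 0 0 0 -1;0 0 0 0 0 0 -1"

```text
time_s: 20.8
eef_pos: [0.5567, 0.0747, 0.0386]
eef_rot: [-0.0, 0.743, 0.669, 0.0]
contact_force: [0.1, 3.1, 0.7]
grip_width: 0.192
gripper_force: 58.8
```

>>> jog_arm --moves "0 0 0 -0.1 -0.6 0 -1;0 0 0 0 0 0 -1;0 0 0 0 0 0 -1"

```text
time_s: 21.1
eef_pos: [0.5566, 0.0744, 0.0386]
eef_rot: [-0.0, 0.743, 0.669, 0.001]
contact_force: [0.3, 5.8, -0.7]
grip_width: 0.191
gripper_force: 58.8
```

>>> jog_arm --moves "0 0 0 0 -0.5 0 -1;0 0 0 0 0 0 -1;0 0 0 0 0 0 -1"

```text
time_s: 21.4
eef_pos: [0.5566, 0.0742, 0.0386]
eef_rot: [-0.001, 0.743, 0.669, 0.001]
contact_force: [1.1, 7.4, -0.8]
grip_width: 0.195
gripper_force: 58.8
```

>>> jog_arm --moves "0 0 0 0 -0.5 0 -1;0 0 0 0 0 0 -1;0 0 0 0 0 0 -1"

```text
time_s: 21.7
eef_pos: [0.5566, 0.0738, 0.0386]
eef_rot: [-0.001, 0.743, 0.669, 0.001]
contact_force: [0.1, 7.5, -0.6]
grip_width: 0.198
gripper_force: 58.8
```

>>> jog_arm --moves "0 0 0 -0.1 -0.5 0 -1;0 0 0 0 0 0 -1;0 0 0 0 0 0 -1"

```text
time_s: 22.0
eef_pos: [0.5566, 0.0733, 0.0387]
eef_rot: [-0.001, 0.743, 0.669, 0.001]
contact_force: [0.9, 8.5, -1.4]
grip_width: 0.194
gripper_force: 58.8
```

>>> jog_arm --moves "0 0 0 0 -0.5 0 -1;0 0 0 0 0 0 -1;0 0 0 0 0 0 -1"

```text
time_s: 22.3
eef_pos: [0.5567, 0.0729, 0.0387]
eef_rot: [-0.001, 0.743, 0.669, 0.001]
contact_force: [1.5, 8.7, -0.3]
grip_width: 0.193
gripper_force: 58.8
```

>>> jog_arm --moves "0 0 0 -0.1 -0.5 0 -1;0 0 0 0 0 0 -1;0 0 0 0 0 0 -1"

```text
time_s: 22.6
eef_pos: [0.5566, 0.0721, 0.0387]
eef_rot: [-0.0, 0.743, 0.669, 0.001]
contact_force: [2.0, 6.9, -0.5]
grip_width: 0.192
gripper_force: 58.8
```

```bash
python3 - <<'E'
from h import *
from rig import arm
s=dict(arm.camera("side"));np.savez("pics/side8.npz",**s)
A=load("side7")["frame"].astype(int);d=np.abs(A-s["frame"].astype(int)).sum(2)
ys,xs=np.where(d[240:330,200:320]>60);print(len(ys),ys.min()+240 if len(ys) else 0,ys.max()+240 if len(ys) else 0)
print(arm.get_state()["eef_pos"],arm.get_state()["contact_force"])
E
```

```text
1614 243 318
[0.55657937 0.07216309 0.03866618] [ 0.68135473  6.58932422 -1.00393179]
```

```bash
python3 - <<'E'
from h import *
s=load("side8");A=load("side7")["frame"].astype(int);d=(np.abs(A-s["frame"].astype(int)).sum(2)>60).astype(np.uint8)
d=cv2.morphologyEx(d,cv2.MORPH_OPEN,np.ones((2,2),np.uint8))
n,l,st,ce=cv2.connectedComponentsWithStats(d)
print([r.tolist() for r in st[1:] if r[4]>40])
ex=np.array([.104,.9946]);ey=np.array([-.9946,.104]);h=np.array([.5486,-.0059]);o=h-.096*ex-.039*ey;print("safe origin",o)
for out in (0,.045,.095):
    for yy in (-.07,.07):
        p=o+(-.095-out)*ex+yy*ey
        print(out,yy,"top",proj(s,[*p,.078]).round(1),"bot",proj(s,[*p,.011]).round(1), "inner top",proj(s,[*(p+.012*ex),.078]).round(1))
E
```

```text
[[242, 270, 28, 3, 58], [216, 279, 80, 40, 1363]]
safe origin [ 0.5774054 -0.1054376]
0 -0.07 top [290.8 271.3] bot [289.9 298.8] inner top [290.8 268.2]
0 0.07 top [222.5 268.5] bot [223.4 295.7] inner top [223.3 265.4]
0.045 -0.07 top [290.8 284. ] bot [289.8 312.4] inner top [290.8 280.5]
0.045 0.07 top [219.2 280.8] bot [220.3 309. ] inner top [220.1 277.4]
0.095 -0.07 top [290.8 299.7] bot [289.8 329.2] inner top [290.8 295.7]
0.095 0.07 top [215.2 296. ] bot [216.5 325.2] inner top [216.2 292.2]
```

The drawer has sprung ajar. Now I'll draw the rod out and carry it to the bare desk.

>>> jog_arm --moves "0 0 0 0.5 5 0 -1;0 0 0 1 10 0 -1;0 0 0 1.5 15 0 -1;0 0 0 2 20 0 -1;0 0 0 2 20 0 -1;0 0 0 1 10 0 -1;0 0 0 -20 15 0 -1;0 0 0 -25 15 0 -1;0 0 0 -25 15 0 -1;0 0 0 0 0 -10 -1;0 0 0 0 0 -10 -1;0 0 0 0 0 0 -1"

```text
time_s: 23.85
eef_pos: [0.4939, 0.1958, 0.0167]
eef_rot: [-0.0, 0.743, 0.669, -0.001]
contact_force: [-0.6, -0.3, -1.1]
grip_width: 0.195
gripper_force: 58.9
```

>>> jog_arm --moves "0 0 0 0 0 -6 -1;0 0 0 0 0 -4 -1;0 0 0 0 0 0 -1"

```text
time_s: 24.15
eef_pos: [0.4943, 0.1959, 0.0077]
eef_rot: [-0.0, 0.743, 0.669, -0.001]
contact_force: [0.5, -0.0, -0.9]
grip_width: 0.199
gripper_force: 58.9
```

>>> jog_arm --moves "0 0 0 0 0 -2 -1;0 0 0 0 0 -1 -1;0 0 0 0 0 0 -1;0 0 0 0 0 0 -1"

```text
time_s: 24.55
eef_pos: [0.4944, 0.1963, 0.0056]
eef_rot: [0.0, 0.743, 0.669, 0.0]
contact_force: [-0.7, -0.9, -0.8]
grip_width: 0.19
gripper_force: 58.9
```

>>> jog_arm --moves "0 0 0 0 0 -2 -1;0 0 0 0 0 -0.5 -1;0 0 0 0 0 0 -1;0 0 0 0 0 0 -1"

```text
time_s: 24.95
eef_pos: [0.4943, 0.1963, 0.003]
eef_rot: [-0.0, 0.743, 0.669, 0.0]
contact_force: [0.5, -0.7, -0.3]
grip_width: 0.195
gripper_force: 58.9
```

>>> jog_arm --moves "0 0 0 0 0 0 0;0 0 0 0 0 0 0.3;0 0 0 0 0 0 0.3;0 0 0 0 0 5 0.3;0 0 0 0 0 25 0.3;0 0 0 0 0 50 0.3;0 0 0 0 0 50 0;0 0 0 0 0 45 0;0 0 8.2 0 -30 0 0;0 0 8.2 5 -40 0 0;0 0 8.2 10 -40 0 0;0 0 8.2 10 -40 0 0"

```text
time_s: 26.15
eef_pos: [0.5192, 0.0459, 0.1787]
eef_rot: [0.0, 0.523, 0.853, 0.0]
contact_force: [-0.6, 0.2, 0.3]
grip_width: 0.501
gripper_force: 0.0
```

>>> jog_arm --moves "0 0 8.2 10 -40 0 0;0 0 8.2 10 -40 0 -0.29;0 0 8.2 10 -40 0 -0.29;0 0 8.2 10 -40 0 -0.29;0 0 8.2 4 -40 0 -0.29;0 0 8.2 0 -40 0 -0.29;0 0 8.2 0 -45 0 -0.29;0 0 0 0 0 0 -0.29;0 0 0 0 0 0 -0.29"

```text
time_s: 27.05
eef_pos: [0.5628, -0.2385, 0.178]
eef_rot: [-0.0, 0.054, 0.999, 0.0]
contact_force: [1.1, 1.1, 0.3]
grip_width: 0.356
gripper_force: 0.0
```

```bash
python3 - <<'E'
from h import *
from rig import arm
s=arm.get_state();print(s["eef_pos"],s["eef_rot"],s["qpos"])
c=wrist(arm,"w9")
d=dict(arm.camera("side"));sc=dict(arm.camera("scene"));np.savez("pics/scene9.npz",**sc)
a=cv2.resize(c["frame"],(400,300));b=cv2.resize(d["frame"][185:335,160:360],(400,300),interpolation=cv2.INTER_CUBIC)
e=cv2.resize(sc["frame"][130:310,160:400],(400,300),interpolation=cv2.INTER_CUBIC)
top=np.hstack([a,b]);bot=np.hstack([e,cv2.resize(c["frame"][192:,128:384],(400,300))])
cv2.imwrite("pics/last.png",np.vstack([top,bot])[...,::-1])
E
```

```text
[ 0.56280349 -0.23849994  0.17796949] [-1.69208874e-04  5.41067998e-02  9.98535126e-01  1.67769554e-04] [-4.00922926e-01  2.22590898e-01  2.25354907e-01  1.57399265e+00
  2.00542469e-04 -2.92656497e-01]
```

View pics/last.png

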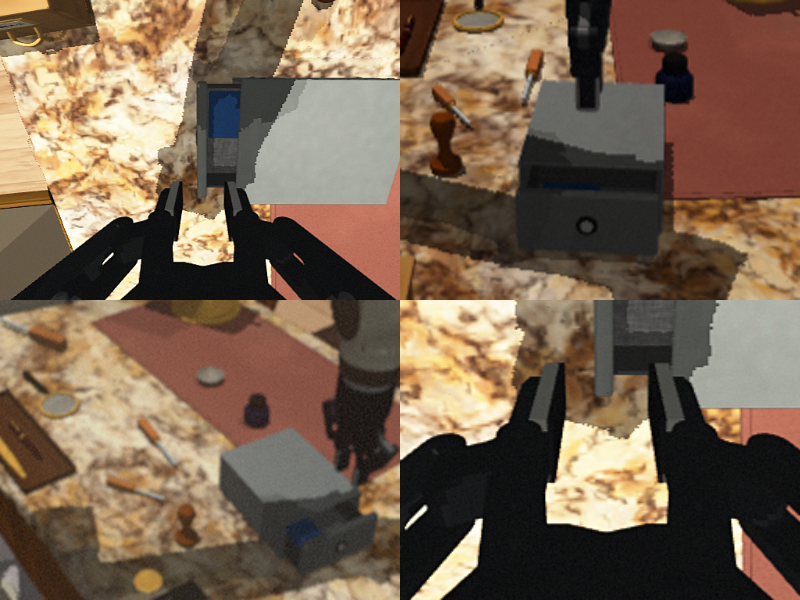

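The drawer is ajar and the rod lies flat on bare desk near the other one. In the wrist view the panel is at about columns 197–208 of the half-size picture, between the fingers, and the bystanders are in place. I'll check the panel position with rays.

```bash
python3 - <<'E'
from h import *
c=load("w9");k=1.28
for u,v,z in [(197,90,.078),(208,90,.078),(197,190,.078),(207,190,.078),(241,110,.084),(241,185,.084)]:print(u,v,ray(c,u*k,v*k,z).round(4))
print("expect center",proj(c,(.5635,-.2387,.078))/k)
E
```

```text
197 90 [ 0.4979 -0.2375  0.078 ]
208 90 [ 0.4992 -0.2257  0.078 ]
197 190 [ 0.6188 -0.2517  0.078 ]
207 190 [ 0.6201 -0.2393  0.078 ]
241 110 [ 0.5234 -0.1925  0.084 ]
241 185 [ 0.6143 -0.1973  0.084 ]
expect center [202.53290333 147.50682666]
```

>>> jog_arm --moves "0 0 0 0 0 -40 -0.29;0 0 0 0 0 -40 -0.29;0 0 0 0 0 -20 -0.29;0 0 0 0 0 -12 -0.29;0 0 0 0 0 -8 -0.29;0 0 0 0 0 -3 -0.29;0 0 0 0 0 0 -0.29" --squeeze 40

```text
time_s: 27.9
eef_pos: [0.5635, -0.2376, 0.0558]
eef_rot: [0.0, 0.052, 0.999, -0.0]
contact_force: [-0.2, 0.9, -0.3]
grip_width: 0.355
gripper_force: 0.0
```

>>> jog_arm --moves "0 0 0 0 0 0 -0.6;0 0 0 0 0 0 -1;0 0 0 0 0 0 -1;0 0 0 0 0 0 -1;0 0 0 0 0 0 -1"

```text
time_s: 28.4
eef_pos: [0.5637, -0.2384, 0.0563]
eef_rot: [0.001, 0.053, 0.999, -0.001]
contact_force: [-0.6, -2.6, 5.9]
grip_width: 0.13
gripper_force: 41.9
```

Gripped (11–12 mm wide, which matches the panel). Now I'll pull.

>>> jog_arm --moves "0 0 0 -0.5 -5 0 -1;0 0 0 -0.5 -5 0 -1;0 0 0 -0.5 -5 0 -1;0 0 0 -0.5 -5 0 -1;0 0 0 -0.5 -5 0 -1;0 0 0 -0.5 -5 0 -1;0 0 0 -0.5 -5 0 -1;0 0 0 -0.5 -5 0 -1;0 0 0 -0.5 -5 0 -1;0 0 0 0 0 0 -1"

```text
time_s: 29.4
eef_pos: [0.5587, -0.2834, 0.0563]
eef_rot: [0.001, 0.053, 0.999, -0.0]
contact_force: [-3.3, -1.0, 7.6]
grip_width: 0.129
gripper_force: 42.1
```

>>> jog_arm --moves "0 0 0 -0.2 -2 0 -1;0 0 0 -0.2 -2 0 -1;0 0 0 0 0 0 -1;0 0 0 0 0 0 -1"

```text
time_s: 29.8
eef_pos: [0.5583, -0.287, 0.0563]
eef_rot: [0.0, 0.053, 0.999, -0.0]
contact_force: [-3.4, 0.0, 8.2]
grip_width: 0.133
gripper_force: 42.1
```

>>> jog_arm --moves "0 0 0 -0.2 -2 0 -1;0 0 0 0 0 0 -1"

```text
time_s: 30.0
eef_pos: [0.5582, -0.2882, 0.0563]
eef_rot: [0.001, 0.052, 0.999, 0.001]
contact_force: [-2.2, 3.7, 8.8]
grip_width: 0.131
gripper_force: 42.2
```

>>> jog_arm --moves "0 0 0 -0.1 -1.5 0 -1;0 0 0 0 0 0 -1;0 0 0 0 0 0 -1"

```text
time_s: 30.3
eef_pos: [0.5581, -0.2883, 0.0563]
eef_rot: [0.0, 0.052, 0.999, 0.002]
contact_force: [-3.1, 12.1, 10.3]
grip_width: 0.131
gripper_force: 42.5
```

It's at the stop. I'll relax, open and lift clear.

>>> jog_arm --moves "0 0 0 0.1 1.5 0 -1;0 0 0 0 0 0 -0.6;0 0 0 0 0 0 -0.3;0 0 0 0 0 0 -0.3;0 0 0 0 0 0 -0.3;0 0 0 0 0 10 -0.3;0 0 0 0 0 30 -0.3;0 0 0 0 0 40 -0.3;0 0 0 0 0 40 -0.3;0 0 0 0 0 0 -0.3"

```text
time_s: 31.3
eef_pos: [0.5598, -0.2896, 0.1823]
eef_rot: [0.004, 0.052, 0.999, -0.002]
contact_force: [1.0, 0.2, -0.8]
grip_width: 0.35
gripper_force: 0.0
```

```bash
python3 - <<'E'
from h import *
from rig import arm
c=wrist(arm,"w10");k=1.28
s=arm.get_state();print(s["eef_pos"],s["grip_width"],s["contact_force"])
d=dict(arm.camera("side"));g=cv2.cvtColor(d["frame"],cv2.COLOR_RGB2GRAY).astype(int)
print("side col 245 rows 255..335",g[255:336:2,245].tolist())
w=cv2.cvtColor(c["frame"],cv2.COLOR_RGB2GRAY).astype(int)[150,230:330:2];print("wrist row150",w.tolist())
ex=np.array([.104,.9946]);o=np.array([.5774,-.1054])
for out in(.085,.095):
  p=o+(-.095-out)*ex;print(proj(d,[*p,.078]),proj(d,[*p,.011]),proj(c,[*p,.078]),proj(c,[*(p+.012*ex),.078]))
E
```

```text
[ 0.55921309 -0.28937698  0.179097  ] 0.3519411146312484 [-0.50009915  0.23972261  0.41310971]
side col 245 rows 255..335 [104, 104, 102, 103, 102, 102, 82, 30, 31, 22, 20, 18, 21, 20, 21, 21, 17, 23, 23, 23, 45, 46, 36, 38, 37, 35, 36, 37, 27, 24, 34, 33, 34, 35, 35, 34, 47, 44, 57, 71, 70]
wrist row150 [232, 224, 217, 211, 204, 217, 117, 134, 128, 126, 120, 119, 124, 66, 57, 57, 62, 59, 62, 48, 39, 37, 35, 31, 50, 50, 49, 45, 48, 51, 48, 52, 51, 47, 51, 48, 52, 51, 48, 50, 51, 49, 48, 47, 45, 50, 49, 50, 49, 47]
[253.15796303 294.60207055] [253.26291042 323.72732951] [265.28636162 183.94879435] [278.24751626 183.95074623]
[252.73239192 297.82264836] [252.85134548 327.17064236] [254.48835493 183.94716823] [267.44628533 183.94911962]
```

```bash
python3 -c "
from rig import arm
print(arm.close_job())"
```

```text
the job is handed in; nothing more can be done
None
```

I handed the job in at about 31 s with the drawer pulled to its stop and the rod laid flat on the bare desk; no verdict came back. The highest force I read while pressing was about 12 N, and the ink bottle, dish and stamp still looked in place in the last picture, taken before the pull.

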